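Put the food processor's attachments away in their cradles

ROBOT

A 6-joint arm with a two-finger parallel gripper is mounted at the origin on the work surface. World frame = base frame: x ahead of the robot, y to its left, z up, the work surface at z = 0. Lengths are in mm, angles in degrees, forces in N, time in s.
With the tool pointing down it reaches from about 300 to 850 mm from the base axis. Payload 4.2 kg.
Tool frame: the origin (TCP) lies on the front face of the gripper's body, between the roots of the fingers; the fingertips stand 78 mm ahead of it and the grasp point (between the pads) lies 60 mm ahead of it; x points along the fingers, y is the direction in which the jaws open and shut, and the axes are right-handed (so a half turn about x gives the same grasp; the last joint's range is limited). The gripper opens to 91 mm and grips with 3 to 60 N. Pads are 32 mm wide; open, the fingers measure 118 mm over their backs; the gripper's body (76 mm by 178 mm) begins 60 mm behind the grasp point.
Start: joints at [63.484, 18.312, 89.639, -0, 72.044, -1.146], TCP at [246.372, 519.553, 292.276] pointing down, gripper open.
Joint ranges: [-177.97, 177.97], [-48.28, 115.42], [12.27, 149.76], [-77.06, 257.06], [2.81, 150.46], [-146.56, 146.56]. Speed limits (degrees/s): [147.25, 147.25, 180, 180, 180, 180].

INTERFACE

Orientations are given as [roll, pitch, yaw] about the fixed x, y, z axes, in that order (R = Rz(yaw) Ry(pitch) Rx(roll)).
In Python, from workcell import status, viewer, env gives the robot as it stands. The module is installed in compiled form; this text tells all that it offers.
- The arm moves only by the tool move_arm, never from a script. Its argument "moves" is a list of rows, each a list of 3 entries, a list of its own where there are three numbers: the shift along the tool's x, y, z in cm, then the turn about the tool's x in rad, then the gripper's target within -1 to 1 (fully open at 1, half-way at 0, shut at -1). A call has 1 to 20 rows; each row is the pose to reach, as a shift and turn from the pose commanded when the call began, along the tool's axes at that moment; what a row does not reach only later rows make up. A row lasts 1/8 s, in which the tool goes at most 62.5 mm and 10.7 degrees, less where a joint would pass 70% of its speed; a pose out of reach is approached as far as the arm can. A call with a gripper value outside its range is refused whole. The fingers move at their own pace and stop on an object; "force" is the grip in N (left out, the last holds). Time passes only in rows, so rows that repeat a pose let the fingers close. It gives the time, the measured TCP pose, the force and the opening at its end, in the units of the state.
- status.state(): the state, without advancing time (a new reading comes with each control period).
- viewer.grab_frame(name): name is "side" or "top"; returns the picture (400x640x3 uint8, red, green, blue); there is no depth.
- viewer.get_calibration(name): a dict with "camera_matrix" (3x3 intrinsics, pixels), "D" ([k1, k2, p1, p2, k3] as OpenCV has them; the pictures are not rectified), "eye" and "rotation" of the camera in the world. Camera axes: x right, y down, z forward; pixel columns grow to the right and rows downward; lengths in mm; the calibration is good to about 2 mm. A picture is of the moment at which its call begins. get_calibration takes no time and is no camera call.
- env.job_done(): hands the job in, once; it reports no verdict.
The state is a dict: "time_s": time; "qpos": joint angles; "qvel": joint speeds; "effort": joint torques, N m; "ee_pos": TCP position; "ee_rot": TCP orientation; "force": force on the tool from outside, world axes, zero at the start; "torque": the same for the moment, N m; "gripper_width": finger opening in mm.
Only numpy, scipy, OpenCV 4.12 (cv2) and the standard library are available. Lean on these libraries where they do the work, as an engineer would, in place of code of your own. Each camera call takes 0.05 s, during which the arm holds its last target.

TASK

Put the food processor's four clean attachments away, each set down flat (not dropped) in the storage cradle made for it: the chopping blade in the square blade case, the slicing disc in the large round dish, the small whipping disc in the small round dish and the dough blade in the long trough. The case has a hinged clear guard, which has to be lifted for the blade and must end closed over it. Leave the stacked food containers as they are.

Things in the scene. Friction and masses are not known exactly. Their poses are not given: they have to be found in the camera images.
- chop_blade_mid (a point): The chopping blade, loose, standing: a black stem (32 mm diameter, 60 mm tall, 38 mm skirt over its lowest 8 mm) with two curved steel knives on opposite sides, one 4 to 7 mm up, one 19 to 23 mm up, sweeping a circle of 88 mm diameter. The point is on the stem's axis, 30 mm above the underside; z up the stem. Grip the stem's top 25 mm, clear of the knives. About 90 g.
- slice_disc_mid (a point): The slicing disc, loose, lying flat, stem up: a steel disc of 104 mm diameter, 4 mm thick, with two slots, and a black stem (28 mm diameter) in the middle whose top is 56 mm above the underside (38 mm skirt up to 12 mm). The point is on the stem's axis, 28 mm above the underside; z up. Grip the upper half of the stem. About 130 g.
- whip_disc_mid (a point): The whipping disc, loose, lying flat, stem up: a black plastic disc of 72 mm diameter, 5 mm thick, with a ring of small holes, and a black stem (28 mm diameter) whose top is 56 mm above the underside (38 mm skirt up to 13 mm). The point is on the stem's axis, 28 mm above the underside; z up. Grip the upper half of the stem. About 50 g.
- dough_blade_mid (a point): The dough blade, loose, standing: a black stem (32 mm diameter, 60 mm tall, 38 mm skirt over its lowest 8 mm) with two straight blunt arms in one line at its foot, 92 mm from end to end, 20 mm wide, 14 mm high. The point is on the stem's axis, 30 mm above the underside; z up, arms along its x (either way round is the same). Grip the upper half of the stem. About 60 g.
- blade_case: The chopping blade's cradle, fixed: a square grey box, 114 mm outside, 106 mm inside, walls 30 mm high, inner floor 4 mm above the worktop, under a clear domed guard (its top 78 mm up when closed). Origin under its centre on the worktop, z up; its front, with the guard's tab, faces its own -x. The guard's hinge line runs along y at x = +57, z = 31 mm, at the back.
- guard (a joint): Angle of the clear guard, rad: 0 closed, 1.8 fully open, front edge swinging up and back; starts at 0 to 0.3. Past 1.6 (upright) the case is clear above. Stays where left; 1 to 3 N at the tab moves it. Grey tab in front, 24 mm wide along case y, 8 thick; closed, it spans case x = -57 to -97 mm at z = 36 mm. Pinched across it from above near x = -82, it can be led round the hinge, gripper upright.
- large_dish: The slicing disc's cradle, fixed: a round grey dish of 124 mm inner diameter (131 outside), rim 12 mm high, inner floor 4 mm above the worktop, dark lining. Origin under its centre on the worktop, z up.
- small_dish: The whipping disc's cradle, fixed: a round grey dish of 92 mm inner diameter (99 outside), rim 12 mm high, inner floor 4 mm above the worktop, dark lining. Origin under its centre on the worktop, z up.
- trough: The dough blade's cradle, fixed: a long grey rectangular trough, inside 114 mm (along its own y) by 54 mm (along its x), walls 4 mm thick and 12 mm high, inner floor 4 mm above the worktop, dark lining. Origin under its centre on the worktop, z up. The dough blade's arms lie along the trough's y.
- box_upper: A bystander: the upper of two stacked clear food containers with white snap lids, each 122 mm square and 62 mm high (the stack is 124 mm high), to the robot's right. Origin under the centre of the upper one, z up. To be left as it is.
There are look-alikes about, which are no part of the job. Leave any green or yellow look-alike of the blade_case alone.

How it is judged:
By the outcome, as a careful person would: the job done as asked, in the order asked, and still so for the second after the job is handed in, with the robot touching nothing.
It also fails if it takes over 144 s, if anything falls off the work surface, if the arm or the gripper's body presses on something with over 40 N, if the wrist force passes 120 N, or if a joint passes its speed limit or range.

## Working session

There is one attempt and no reset: what is moved stays moved. The work goes in short steps, Python scripts to look and compute and a tool call to move; the robot and the scene stay as the last step left them, time stands still between calls to the robot, and variables do not carry over. Pictures are saved under pics/ and viewed, and the job is handed in when it is done.

Besides the shell and the picture viewer there is one more tool, called after ">>>" in YAML: its name, and indented under it one key for each argument. move_arm: Moves the arm, as the interface text tells. Its arguments: {"type":"object","properties":{"moves":{"type":"array","items":{"type":"array"}},"force":{"type":"number"}},"required":["moves"]}

```bash
mkdir -p pics
python3 - <<'E'
from workcell import status, viewer, env
import cv2
print(status.state())
for n in ("side","top"):
    im=viewer.grab_frame(n); cv2.imwrite(f"pics/{n}0.png",im[:,:,::-1]); print(n,viewer.get_calibration(n))
E
```

```text
{'time_s': 0.0, 'qpos': array([ 6.34843427e+01,  1.83507780e+01,  8.97076392e+01,  1.68632278e-03,
        7.20409151e+01, -1.14562907e+00]), 'qvel': array([ 0.06111103, -0.02937295,  0.07337346,  0.03246405,  0.03100456,
        0.01176281]), 'effort': array([-1.50074419e-05, -4.12477076e+01, -2.31968808e+01,  7.27559673e-02,
        4.58570290e-02, -1.32839345e-04]), 'ee_pos': array([246.19316252, 519.22469979, 291.42043706]), 'ee_rot': array([ -92.07032173,   89.90065473, -117.44087136]), 'force': array([-0.29876982,  0.16615694, -0.00854177]), 'torque': array([ 0.02553372, -0.01054579,  0.02626311]), 'gripper_width': 91.14648658958872}
side {'camera_matrix': array([[416.20474741,   0.        , 313.39005483],
       [  0.        , 416.20474741, 200.75078453],
       [  0.        ,   0.        ,   1.        ]]), 'D': array([-0.08634423,  0.        ,  0.        ,  0.        ,  0.        ]), 'eye': array([ 137.18945656, -869.86709069,  937.78019767]), 'rotation': array([-134.89276654,   -0.67032928,  -27.01280087])}
top {'camera_matrix': array([[494.81501115,   0.        , 323.98007494],
       [  0.        , 494.81501115, 197.1450934 ],
       [  0.        ,   0.        ,   1.        ]]), 'D': array([-0.07507834,  0.        ,  0.        ,  0.        ,  0.        ]), 'eye': array([ 236.07673706, -124.26182345, 1310.78096203]), 'rotation': array([-167.06336161,   -0.25314543,  -92.83916904])}
```

View pics/side0.png

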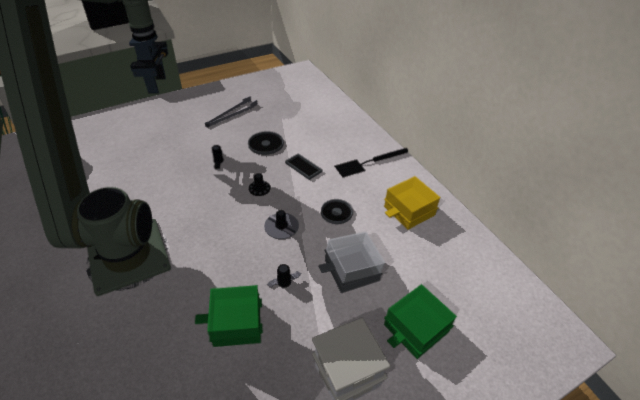

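View pics/top0.png

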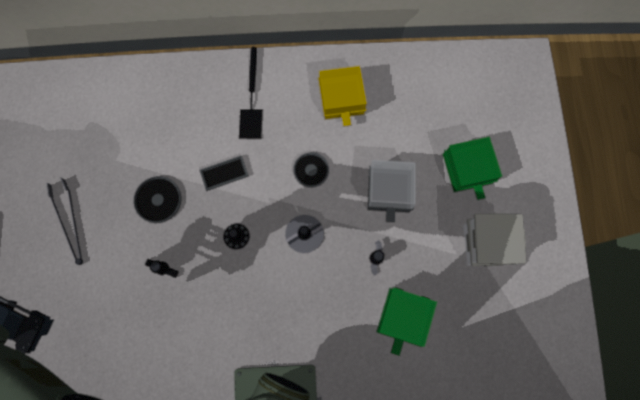

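The top view shows the dish (158,199), trough (225,172), small dish (311,169) and case (391,187, tab 390,215). The four parts are dough blade (161,268), whipping disc (236,236), slicing disc (305,233) and chopping blade (377,256). I'll enlarge for closer readings.

Run:
```python
import cv2
im=cv2.imread("pics/top0.png")
cv2.imwrite("pics/tA.png",cv2.resize(im[140:290,125:275],None,fx=4,fy=4,interpolation=cv2.INTER_CUBIC))
cv2.imwrite("pics/tB.png",cv2.resize(im[140:290,275:435],None,fx=4,fy=4,interpolation=cv2.INTER_CUBIC)[:600,:])
im=cv2.imread("pics/side0.png")
cv2.imwrite("pics/sA.png",cv2.resize(im[120:300,200:400],None,fx=3.3,fy=3.3,interpolation=cv2.INTER_CUBIC))
```

```text
(no output)
```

View pics/tA.png

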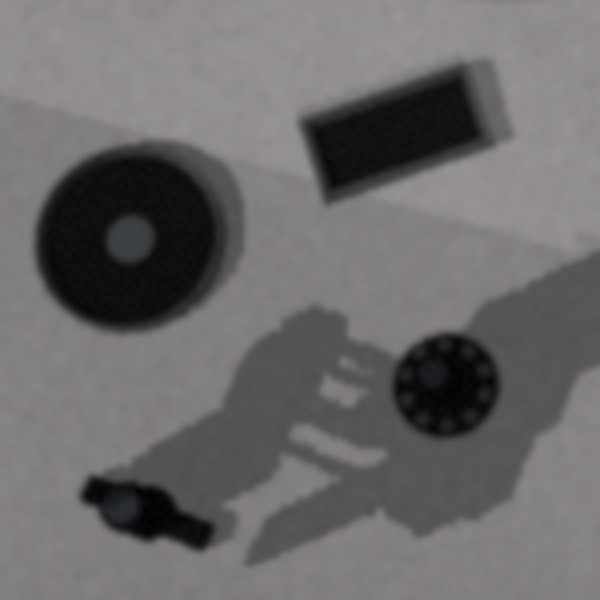

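View pics/tB.png

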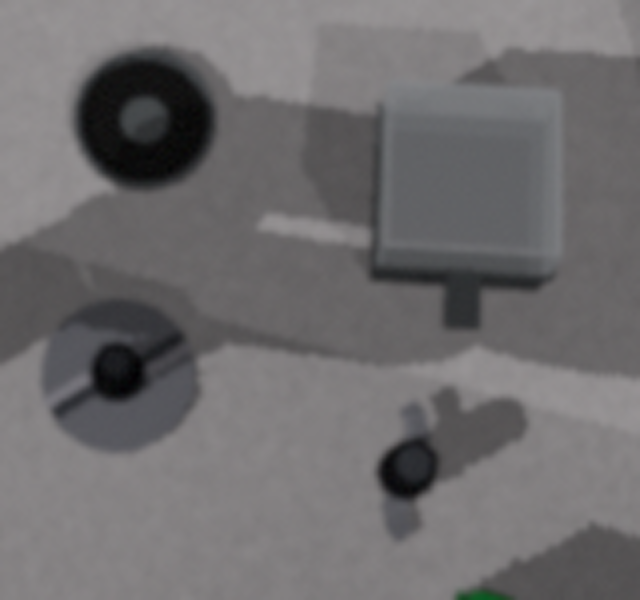

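View pics/sA.png

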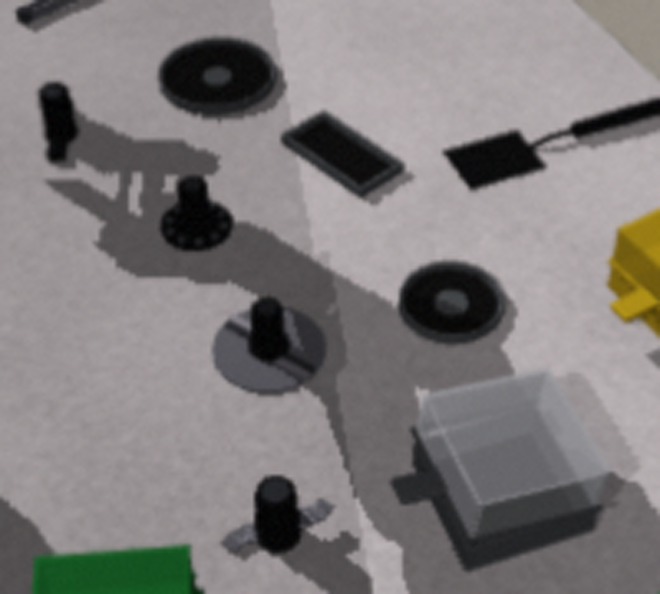

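```bash
cat > h.py <<'E'
import numpy as np, cv2
from scipy.spatial.transform import Rotation as Rn
from workcell import status, viewer, env
C={n:viewer.get_calibration(n) for n in("top","side")}
def ray(n,u,v):
    c=C[n]; p=cv2.undistortPoints(np.array([[[u,v]]],float),c["camera_matrix"],c["D"])[0,0]
    return np.array(c["eye"]), Rn.from_euler("xyz",c["rotation"],degrees=True).as_matrix()@np.array([*p,1])
def onz(n,u,v,z):
    e,d=ray(n,u,v); return (e+d*(z-e[2])/d[2])[:2]
def proj(n,P):
    c=C[n]; R=Rn.from_euler("xyz",c["rotation"],degrees=True).as_matrix()
    r=R.T; t=-r@np.array(c["eye"])
    return cv2.projectPoints(np.atleast_2d(np.array(P,float)),cv2.Rodrigues(r)[0],t,c["camera_matrix"],np.array(c["D"]))[0][:,0]
def cr(s,o): return lambda u,v:((u+.5)/s-.5+o[0],(v+.5)/s-.5+o[1])
E
python3 - <<'E'
from h import *
A=cr(4,(125,140));B=cr(4,(275,140));S=cr(3.3,(200,120))
for nm,n,f,u,v,z in [("ldish","top",A,131,239,4),("ldish","side",S,217,75,4),
 ("sdish","top",B,145,119,4),("sdish","side",S,452,301,4),
 ("whip stem","top",A,433,373,56),("whip disc","top",A,446,386,5),("whip stem","side",S,192,185,56),("whip disc","side",S,197,226,5),
 ("slice stem","top",B,118,367,56),("slice disc","top",B,120,376,4),("slice stem","side",S,267,307,56),("slice disc","side",S,269,349,4),
 ("chop","top",B,412,463,60),("chop","side",S,277,489,60),("dough","top",A,123,506,60),("dough","side",S,55,91,60),
 ("arm1","top",A,92,488,14),("arm2","top",A,208,533,14),
 ("tr","top",A,300,120,12),("tr","top",A,465,62,12),("tr","top",A,497,143,12),("tr","top",A,327,203,12),
 ("tr","side",S,283,140,12),("tr","side",S,323,112,12),("tr","side",S,405,163,12),("tr","side",S,365,195,12),
 ("tabend","top",B,462,328,36),("tabend","side",S,399,492,36),("tabroot","top",B,462,282,36),
 ("caseL","top",B,372,278,30),("caseR","top",B,553,283,30),
 ("domeTL","top",B,383,90,78),("TR","top",B,560,88,78),("BR","top",B,558,265,78),("BL","top",B,385,262,78)]:
    print(nm,n,onz(n,*f(u,v),z).round(1))
E
```

```text
ldish top [551.4 309.1]
ldish side [552.5 312. ]
sdish top [ 615.5 -112.8]
sdish side [ 617.1 -111.4]
whip stem top [441.1  94. ]
whip disc top [440.3  94.3]
whip stem side [440.8  93.7]
whip disc side [440.2  90. ]
slice stem top [436.3 -88.8]
slice disc top [438.5 -88.4]
slice stem side [440.2 -87.4]
slice disc side [438.4 -90.2]
chop top [ 365.1 -272.2]
chop side [ 366.6 -273.6]
dough top [364.3 291.8]
dough side [365.7 291.1]
arm1 top [381.7 328.1]
arm2 top [349.  250.3]
tr top [627.5 191.6]
tr top [663.4  77.8]
tr top [604.5  56.6]
tr top [568.  172.7]
tr side [568.3 166. ]
tr side [626.3 190. ]
tr side [666.1  76.2]
tr side [606.7  50.3]
tabend top [ 454.1 -314.2]
tabend side [ 459.1 -303.5]
tabroot top [ 484.8 -316.6]
caseL top [ 491.6 -258.1]
caseR top [ 482.3 -377.9]
domeTL top [ 606.2 -269. ]
TR top [ 602.1 -384.7]
BR top [ 484.6 -372.6]
BL top [ 492.  -262.1]
```

Run:
```python
from h import *
B=cr(4,(275,140));S=cr(3.3,(200,120))
def tri(a,b):
    (e1,d1),(e2,d2)=ray("top",*a),ray("side",*b)
    X=np.linalg.lstsq(np.c_[d1,-d2],e2-e1,rcond=None)[0]
    p,q=e1+d1*X[0],e2+d2*X[1]; return ((p+q)/2).round(1),round(float(np.linalg.norm(p-q)),1)
print("tabend",tri(B(462,327),S(399,491)))
for n,off in (("top",0),("side",0)):
    im=cv2.imread(f"pics/{n}0.png"); s=6 if n=="top" else 6
    o=(355,150) if n=="top" else (310,215)
    c=cv2.resize(im[o[1]:o[1]+85,o[0]:o[0]+85],None,fx=s,fy=s,interpolation=cv2.INTER_CUBIC)
    c=cv2.convertScaleAbs(c,alpha=1.6)
    cv2.imwrite(f"pics/c_{n}.png",c)
    im2=c.copy()
    cx,cy,yaw=544,-322,np.radians(-4.4)
    M=lambda p:np.array([cx+p[0]*np.cos(yaw)-p[1]*np.sin(yaw),cy+p[0]*np.sin(yaw)+p[1]*np.cos(yaw),p[2]])
    def line(ps,col):
        q=proj(n,[M(p) for p in ps]); q=((q-np.array(o)+.5)*s).astype(np.int32); cv2.polylines(im2,[q],False,col,1)
    sq=lambda z:[(-57,-57,z),(57,-57,z),(57,57,z),(-57,57,z),(-57,-57,z)]
    line(sq(0),(0,255,0));line(sq(30),(0,255,0))
    for a,col in ((0,(0,0,255)),(.1,(255,0,0)),(.2,(0,255,255))):
        def g(x,y,z):
            x-=57;z-=31;return (57+x*np.cos(a)+z*np.sin(a), y, 31-x*np.sin(a)+z*np.cos(a))
        line([g(-57,-12,36),g(-97,-12,36),g(-97,12,36),g(-57,12,36)],col)
    cv2.imwrite(f"pics/o_{n}.png",np.hstack([im2]))
```

```text
tabend (array([ 453.1, -312.2,   51.3]), 1.8)
```

View pics/o_top.png

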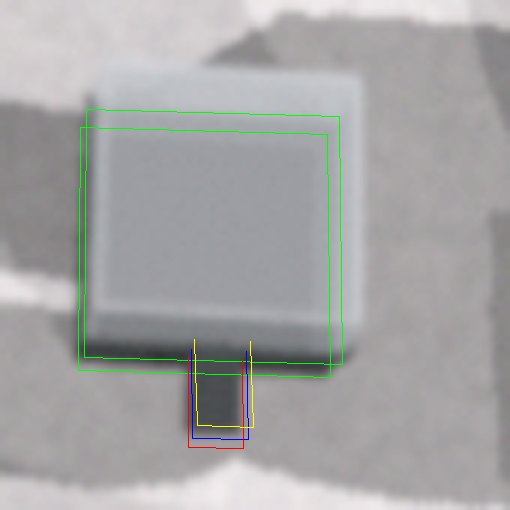

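View pics/o_side.png

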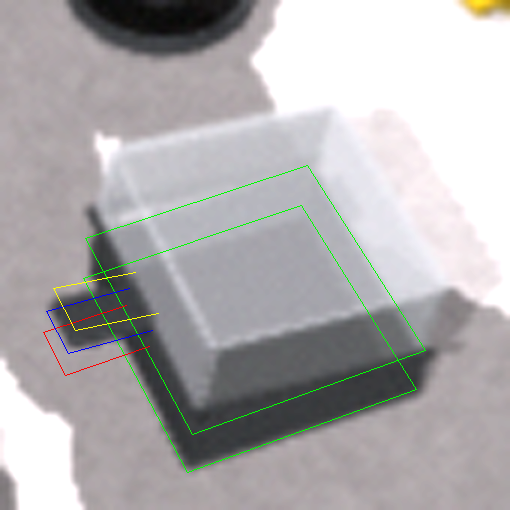

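Run:
```python
import cv2,numpy as np
for n,o in (("top",(360,155)),("side",(315,225))):
    im=cv2.imread(f"pics/{n}0.png")
    c=cv2.resize(im[o[1]:o[1]+72,o[0]:o[0]+80],None,fx=8,fy=8,interpolation=cv2.INTER_CUBIC)
    c=(np.clip((c/255.-.1)/.6,0,1)**.6*255).astype(np.uint8)
    cv2.imwrite(f"pics/d_{n}.png",c)
```

```text
(no output)
```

View pics/d_top.png

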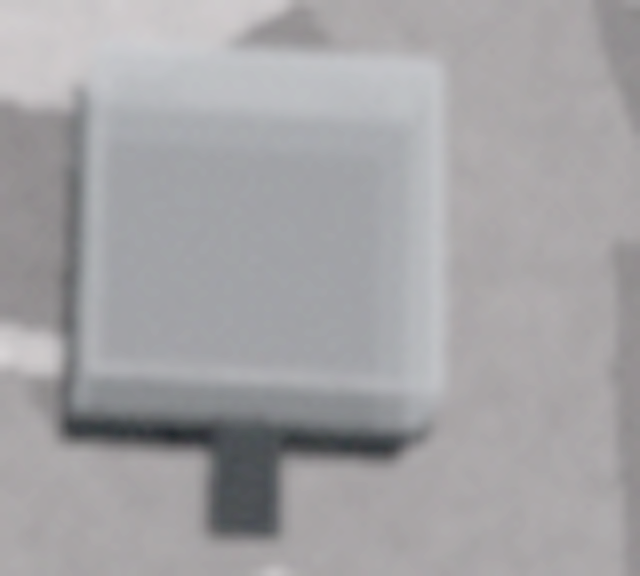

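View pics/d_side.png

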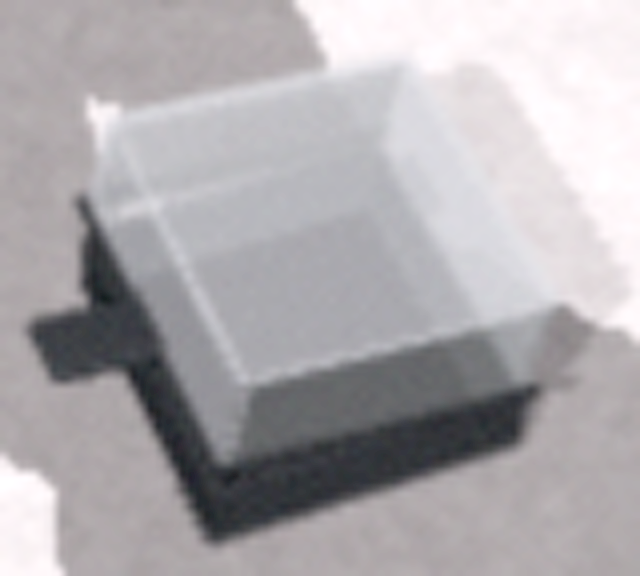

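```bash
cat > casefit.py <<'E'
from h import *
from scipy.optimize import least_squares
T=cr(8,(360,155));S=cr(8,(315,225))
obs=[("top",T(68,436),(-57,57,0),0),("top",T(390,456),(-57,-57,0),0),
("top",T(208,533),(-97,12,36),1),("top",T(277,533),(-97,-12,36),1),
("side",S(215,542),(-57,-57,0),0),("side",S(525,440),(57,-57,0),0),("side",S(82,200),(-57,57,30),0),
("side",S(30,328),(-97,12,36),1),("side",S(62,382),(-97,-12,36),1)]
def pt(p,P,g):
    cx,cy,yaw,a=p; x,y,z=P
    if g: x-=57;z-=31; x,z=57+x*np.cos(a)+z*np.sin(a),31-x*np.sin(a)+z*np.cos(a)
    return (cx+x*np.cos(yaw)-y*np.sin(yaw),cy+x*np.sin(yaw)+y*np.cos(yaw),z)
if __name__=="__main__":
    f=lambda p:np.concatenate([proj(n,pt(p,P,g))[0]-np.array(o) for n,o,P,g in obs])
    r=least_squares(f,[544,-322,-.07,.1],x_scale=[10,10,.1,.1],loss="soft_l1")
    print(r.x[:2].round(1),np.degrees(r.x[2]).round(2),r.x[3].round(3)); print(f(r.x).reshape(-1,2).round(1).tolist())
    for x in(-82,-97): print(np.round(pt(r.x,(x,0,36),1),1))
E
python3 casefit.py
```

```text
[ 548.5 -321.6] -5.99 0.086
[[-1.3, 0.0], [0.5, -0.2], [-0.3, -0.2], [0.3, 0.3], [0.0, -0.1], [-0.1, -0.2], [0.6, 3.5], [0.1, -0.2], [-0.5, 0.1]]
[ 467.9 -313.2   47.9]
[ 453.1 -311.6   49.2]
```

```bash
cat >> h.py <<'E'
def tool():
    s=status.state(); return np.array(s["ee_pos"]),Rn.from_euler("xyz",s["ee_rot"],degrees=True).as_matrix(),s
def jaw():
    p,R,s=tool(); return np.degrees(np.arctan2(R[1,1],R[0,1]))
def go(*targets):
    """targets (x,y,z_grasp,jawangle|None): shifts (cm), turn (rad) from measured pose"""
    p,R,s=tool(); j=jaw(); print("t",round(s["time_s"],2),"tcp",p.round(1),"jaw",round(j,1),"down",R[:,0].round(3),"w",round(s["gripper_width"],1),"F",np.round(s["force"],1))
    for x,y,z,a in targets:
        d=R.T@(np.array([x,y,z+60])-p)/10
        t=0 if a is None else -np.radians((a-j+90)%180-90)
        print((x,y,z,a),"->",d.round(2).tolist(),"turn",round(t,3))
E
python3 - <<'E'
from h import *
from casefit import pt
P=(548.5,-321.6,np.radians(-5.99),.086)
t=pt(P,(-84,0,36),1);print(t)
go((t[0],t[1],200,84),(t[0],t[1],t[2]+6,84))
print(onz("top",497,238,124))
E
```

```text
(np.float64(465.90400647807314), np.float64(-312.93338596704086), np.float64(48.09257960373839))
t 0.1 tcp [246.2 519.3 291.5] jaw 64.6 down [-0.001 -0.001 -1.   ] w 91.1 F [ 0.2 -0.3  0.2]
(np.float64(465.90400647807314), np.float64(-312.93338596704086), 200, 84) -> [3.25, -65.78, 55.5] turn -0.338
(np.float64(465.90400647807314), np.float64(-312.93338596704086), np.float64(54.09257960373839), 84) -> [17.85, -65.76, 55.5] turn -0.338
[ 385.32177578 -560.05755854]
```

>>> move_arm:
  moves:
    - [[0,-33,28],-0.17,0.3]
    - [[0,-33,28],-0.17,0.3]
    - [[0,-33,28],-0.17,0.3]
    - [[0,-33,28],-0.17,0.3]
    - [[0,-33,28],-0.17,0.3]
    - [[0,-33,28],-0.17,0.3]
    - [[0,-33,28],-0.17,0.3]
    - [[0,-65.8,55.5],-0.34,0.3]
    - [[0,-65.8,55.5],-0.34,0.3]
    - [[0,-65.8,55.5],-0.34,0.3]
    - [[0,-65.8,55.5],-0.34,0.3]
    - [[0,-65.8,55.5],-0.34,0.3]
    - [[0,-65.8,55.5],-0.34,0.3]
    - [[0,-65.8,55.5],-0.34,0.3]
    - [[0,-65.8,55.5],-0.34,0.3]
    - [[0,-65.8,55.5],-0.34,0.3]
  force: 12

```text
time_s: 2.1
ee_pos: [465.4, -312.4, 291.4]
ee_rot: [136.9, 89.9, 130.9]
force: [0.5, 0.4, 0.7]
gripper_width: 59.3
```

Run:
```python
from h import *
go((466,-313,80,84),(466,-313,54,84))
```

```text
t 2.1 tcp [ 465.4 -312.4  291.4] jaw 84.1 down [-0.002  0.002 -1.   ] w 59.3 F [0.5 0.4 0.7]
(466, -313, 80, 84) -> [15.14, -0.08, 0.09] turn 0.001
(466, -313, 54, 84) -> [17.74, -0.09, 0.09] turn 0.001
```

>>> move_arm:
  moves:
    - [[6,-0.1,0.1],0,0.3]
    - [[12,-0.1,0.1],0,0.3]
    - [[15,-0.1,0.1],0,0.3]
    - [[16.5,-0.1,0.1],0,0.3]
    - [[17.7,-0.1,0.1],0,0.3]
    - [[17.7,-0.1,0.1],0,0.3]

```text
time_s: 2.85
ee_pos: [467.0, -313.6, 115.5]
ee_rot: [7.6, 90.0, 1.8]
force: [0.1, -0.2, 1.0]
gripper_width: 59.4
```

Run:
```python
from h import *
go()
a=viewer.grab_frame("side")[200:290,300:400,::-1];b=viewer.grab_frame("top")[140:230,340:440,::-1]
f=lambda x:cv2.convertScaleAbs(cv2.resize(x,None,fx=4,fy=4,interpolation=cv2.INTER_CUBIC),alpha=1.5)
cv2.imwrite("pics/p1.png",np.hstack([f(a),f(b)]))
```

```text
t 2.85 tcp [ 467.  -313.6  115.5] jaw 84.1 down [ 0.  0. -1.] w 59.4 F [ 0.1 -0.2  1. ]
```

View pics/p1.png

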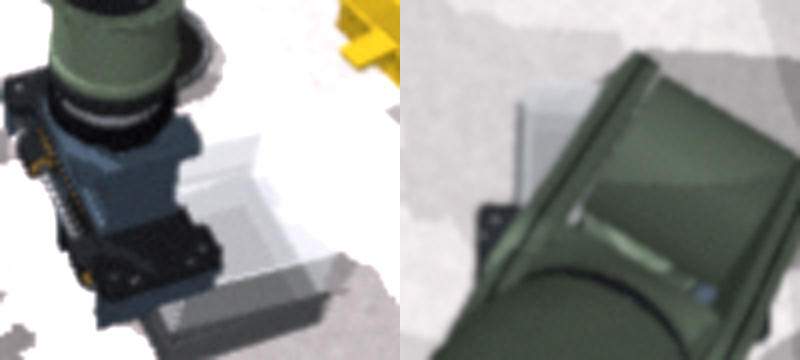

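The gripper is over the tab in front of the case in both views. Next I'll pinch it.

>>> move_arm:
  moves:
    - [[0.1,0,0],0,-0.6]
    - [[0.1,0,0],0,-0.6]
    - [[0.1,0,0],0,-0.6]
    - [[0.1,0,0],0,-0.6]
    - [[0.1,0,0],0,-0.6]
    - [[0.1,0,0],0,-0.6]
  force: 12

```text
time_s: 3.7
ee_pos: [466.7, -315.5, 114.5]
ee_rot: [-76.4, 89.8, -82.3]
force: [-2.9, -6.1, -0.3]
gripper_width: 24.1
```

Run:
```python
from h import *
go()
p,R,s=tool()
# arc: r=141.1 from hinge
r=np.hypot(141,5); a0=np.arctan2(5,141); th0=.086
for th in np.arange(.2,1.81,.1):
    f=lambda t:np.array([-r*np.cos(t+a0),r*np.sin(t+a0)])
    d=f(th)-f(th0)
    yaw=np.radians(-5.99); w=np.array([d[0]*np.cos(yaw),d[0]*np.sin(yaw),d[1]])
    print(round(th,2),(R.T@w/10).round(2).tolist())
```

```text
t 3.7 tcp [ 466.7 -315.5  114.5] jaw 84.1 down [ 0.    -0.003 -1.   ] w 24.1 F [-2.9 -6.1 -0.3]
0.2 [-1.58, -0.01, 0.29]
0.3 [-2.93, -0.01, 0.68]
0.4 [-4.24, -0.02, 1.22]
0.5 [-5.49, -0.02, 1.87]
0.6 [-6.66, -0.03, 2.65]
0.7 [-7.75, -0.03, 3.55]
0.8 [-8.75, -0.04, 4.55]
0.9 [-9.64, -0.04, 5.64]
1.0 [-10.42, -0.04, 6.82]
1.1 [-11.08, -0.05, 8.06]
1.2 [-11.61, -0.05, 9.37]
1.3 [-12.0, -0.06, 10.72]
1.4 [-12.26, -0.06, 12.11]
1.5 [-12.38, -0.06, 13.52]
1.6 [-12.36, -0.07, 14.93]
1.7 [-12.2, -0.07, 16.33]
1.8 [-11.9, -0.07, 17.7]
```

>>> move_arm:
  moves:
    - [[-0.8,-0.2,0.1],0,-0.6]
    - [[-1.6,-0.2,0.3],0,-0.6]
    - [[-2.9,-0.2,0.7],0,-0.6]
    - [[-4.2,-0.2,1.2],0,-0.6]
    - [[-5.5,-0.2,1.9],0,-0.6]
    - [[-6.7,-0.2,2.6],0,-0.6]
    - [[-7.7,-0.2,3.5],0,-0.6]
    - [[-7.7,-0.2,3.5],0,-0.6]

```text
time_s: 4.7
ee_pos: [502.3, -319.7, 192.3]
ee_rot: [-34.7, 89.9, -40.6]
force: [1.9, -0.7, -0.4]
gripper_width: 24.1
```

Run:
```python
from h import *
go()
a=viewer.grab_frame("side")[180:290,290:420,::-1]
f=lambda x:cv2.convertScaleAbs(cv2.resize(x,None,fx=5,fy=5,interpolation=cv2.INTER_CUBIC),alpha=1.5)
cv2.imwrite("pics/p2.png",f(a))
```

```text
t 4.7 tcp [ 502.3 -319.7  192.3] jaw 84.2 down [ 0.001 -0.001 -1.   ] w 24.1 F [ 1.9 -0.7 -0.4]
```

View pics/p2.png

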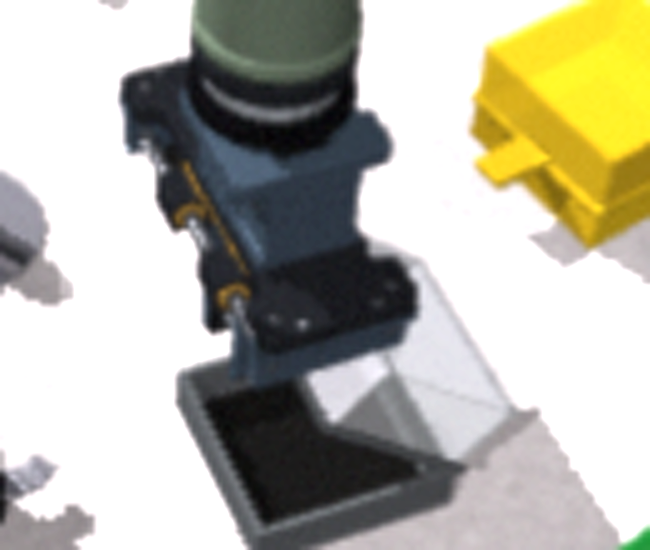

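>>> move_arm:
  moves:
    - [[-1,0,1],0,-0.6]
    - [[-1.9,0,2.1],0,-0.6]
    - [[-2.7,0,3.3],0,-0.6]
    - [[-3.3,0,4.5],0,-0.6]
    - [[-3.8,0,5.8],0,-0.6]
    - [[-4.2,0,7.2],0,-0.6]
    - [[-4.5,0,8.5],0,-0.6]
    - [[-4.6,0,10],0,-0.6]
    - [[-4.6,0,11.4],0,-0.6]
    - [[-4.5,0,12.8],0,-0.6]
    - [[-4.3,0,13.5],0,-0.6]
    - [[-4.3,0,13.5],0,-0.6]

```text
time_s: 6.25
ee_pos: [635.9, -334.4, 234.3]
ee_rot: [-118.1, 89.9, -124.0]
force: [0.1, -6.1, -3.8]
gripper_width: 24.0
```

Run:
```python
from h import *
go()
a=viewer.grab_frame("side")[180:290,290:420,::-1]
f=lambda x:cv2.convertScaleAbs(cv2.resize(x,None,fx=5,fy=5,interpolation=cv2.INTER_CUBIC),alpha=1.5)
cv2.imwrite("pics/p3.png",f(a))
```

```text
t 6.25 tcp [ 635.9 -334.4  234.3] jaw 84.1 down [-0.001 -0.002 -1.   ] w 24.0 F [ 0.1 -6.1 -3.8]
```

View pics/p3.png

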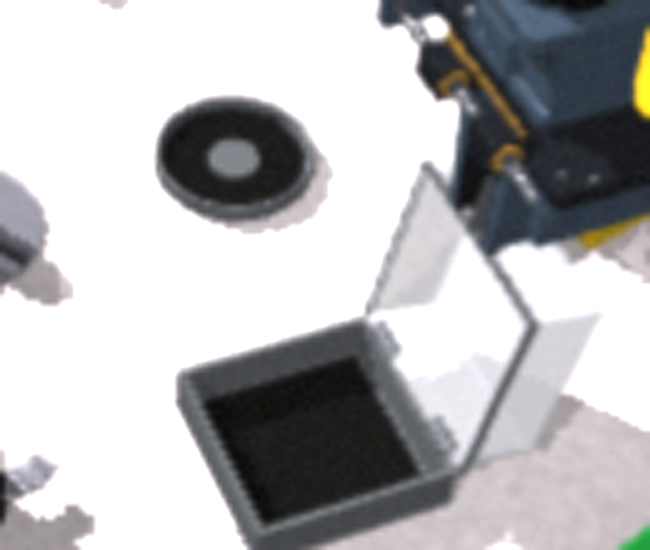

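Guard stands open (~1.75 rad). Release, back straight up, then refine the case position from its now-visible rim.

>>> move_arm:
  moves:
    - [[0,0.1,0],0,0.3]
    - [[0,0.1,0],0,0.3]
    - [[0,0.1,0],0,0.3]
    - [[-4,0.1,0],0,0.3]
    - [[-6,0.1,0],0,0.3]
    - [[-6,0.1,0],0,0.3]

```text
time_s: 7.05
ee_pos: [636.4, -332.3, 296.6]
ee_rot: [-16.2, 89.8, -22.0]
force: [0.6, -0.3, -0.2]
gripper_width: 59.3
```

Run:
```python
from h import *
S=cr(5,(290,180))
for u,v in((180,375),(372,318),(462,472)): print(onz("side",*S(u,v),30).round(1))
from casefit import pt
P=(548.5,-321.6,np.radians(-6),0)
for c in((-57,57,30),(57,57,30),(57,-57,30)): print(np.round(pt(P,c,0),1))
go((366,-273,220,84),(366,-273,48,84))
a=viewer.grab_frame("side")[180:290,250:380,::-1]
f=lambda x:cv2.convertScaleAbs(cv2.resize(x,None,fx=6,fy=5.4,interpolation=cv2.INTER_CUBIC),alpha=1.2)
cv2.imwrite("pics/p4.png",f(a))
```

```text
[ 495.6 -264. ]
[ 611.3 -276.9]
[ 598.5 -387.8]
[ 497.8 -259.    30. ]
[ 611.1 -270.9   30. ]
[ 599.2 -384.2   30. ]
t 7.05 tcp [ 636.4 -332.3  296.6] jaw 84.1 down [ 0.004 -0.002 -1.   ] w 59.3 F [ 0.6 -0.3 -0.2]
(366, -273, 220, 84) -> [1.54, 3.13, -27.51] turn 0.002
(366, -273, 48, 84) -> [18.74, 3.15, -27.58] turn 0.002
```

View pics/p4.png

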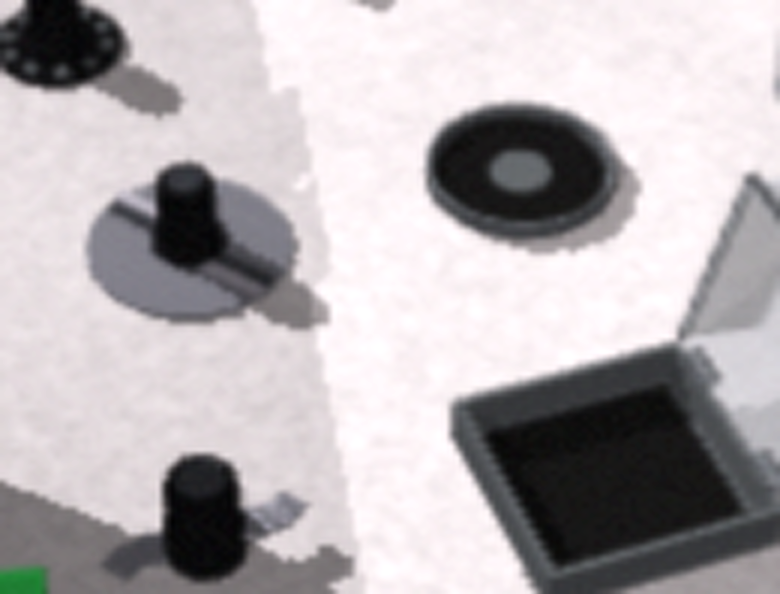

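>>> move_arm:
  moves:
    - [[1.5,3.1,-27.5],0,0.4]
    - [[1.5,3.1,-27.5],0,0.4]
    - [[1.5,3.1,-27.5],0,0.4]
    - [[1.5,3.1,-27.5],0,0.4]
    - [[1.5,3.1,-27.5],0,0.4]
    - [[1.5,3.1,-27.5],0,0.4]
    - [[7,3.1,-27.5],0,0.4]
    - [[13,3.1,-27.5],0,0.4]
    - [[16.5,3.1,-27.5],0,0.4]
    - [[18.7,3.1,-27.5],0,0.4]
    - [[18.7,3.1,-27.5],0,0.4]
    - [[18.7,3.1,-27.5],0,0.4]

```text
time_s: 8.6
ee_pos: [366.5, -273.7, 107.5]
ee_rot: [-22.0, 89.9, -27.9]
force: [-0.3, -0.1, -0.2]
gripper_width: 64.0
```

Run:
```python
from h import *
go((366,-273,48,84))
```

```text
t 8.6 tcp [ 366.5 -273.7  107.5] jaw 84.1 down [ 0.001 -0.    -1.   ] w 64.0 F [-0.3 -0.1 -0.2]
(366, -273, 48, 84) -> [-0.05, 0.06, -0.05] turn 0.002
```

>>> move_arm:
  moves:
    - [[0,0,0],0,-0.6]
    - [[0,0,0],0,-0.6]
    - [[0,0,0],0,-0.6]
    - [[0,0,0],0,-0.6]
    - [[0,0,0],0,-0.6]
    - [[-2,0,0],0,-0.6]
    - [[-6,0,0],0,-0.6]
    - [[-10,0,0],0,-0.6]
    - [[-10,0,0],0,-0.6]
  force: 15

```text
time_s: 9.72
ee_pos: [366.6, -274.1, 209.7]
ee_rot: [-30.6, 89.6, -36.5]
force: [0.6, 0.4, -1.8]
gripper_width: 31.3
```

Run:
```python
from h import *
go((548,-324,52,84))
a=viewer.grab_frame("side")[180:310,240:400,::-1]
f=lambda x:cv2.convertScaleAbs(cv2.resize(x,None,fx=4.6,fy=4.6,interpolation=cv2.INTER_CUBIC),alpha=1.2)
cv2.imwrite("pics/p5.png",f(a))
```

```text
t 9.72 tcp [ 366.6 -274.1  209.7] jaw 84.1 down [ 0.005 -0.004 -1.   ] w 31.3 F [ 0.6  0.4 -1.8]
(548, -324, 52, 84) -> [9.88, -3.07, 18.51] turn 0.002
```

View pics/p5.png

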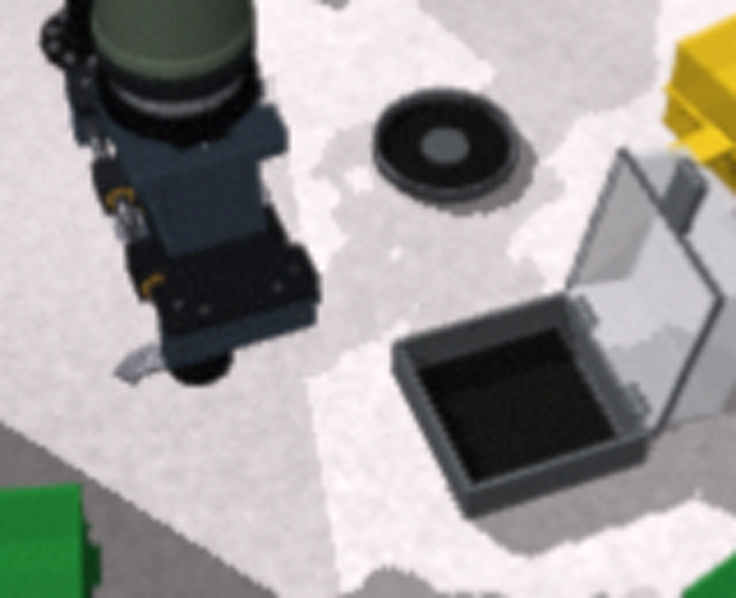

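>>> move_arm:
  moves:
    - [[0,-1,6],0,-0.6]
    - [[0,-2,12],0,-0.6]
    - [[0,-3.1,18.5],0,-0.6]
    - [[0,-3.1,18.5],0,-0.6]
    - [[0,-3.1,18.5],0,-0.6]
    - [[4,-3.1,18.5],0,-0.6]
    - [[7.5,-3.1,18.5],0,-0.6]
    - [[9,-3.1,18.5],0,-0.6]
    - [[9.4,-3.1,18.5],0,-0.6]
    - [[9.4,-3.1,18.5],0,-0.6]

```text
time_s: 11.02
ee_pos: [546.5, -323.3, 114.2]
ee_rot: [-22.2, 89.9, -28.1]
force: [-1.0, -0.2, -0.6]
gripper_width: 31.7
```

Run:
```python
from h import *
go((548,-324,51.5,84))
for n,o in (("side",(240,180)),("top",(330,120))):
    a=viewer.grab_frame(n)[o[1]:o[1]+130,o[0]:o[0]+160,::-1]
    cv2.imwrite(f"pics/p6{n}.png",cv2.convertScaleAbs(cv2.resize(a,None,fx=4.6,fy=4.6,interpolation=cv2.INTER_CUBIC),alpha=1.2))
```

```text
t 11.03 tcp [ 546.5 -323.3  114.2] jaw 84.1 down [ 0.001 -0.001 -1.   ] w 31.7 F [-1.  -0.2 -0.6]
(548, -324, 51.5, 84) -> [0.27, -0.05, 0.16] turn 0.002
```

View pics/p6side.png

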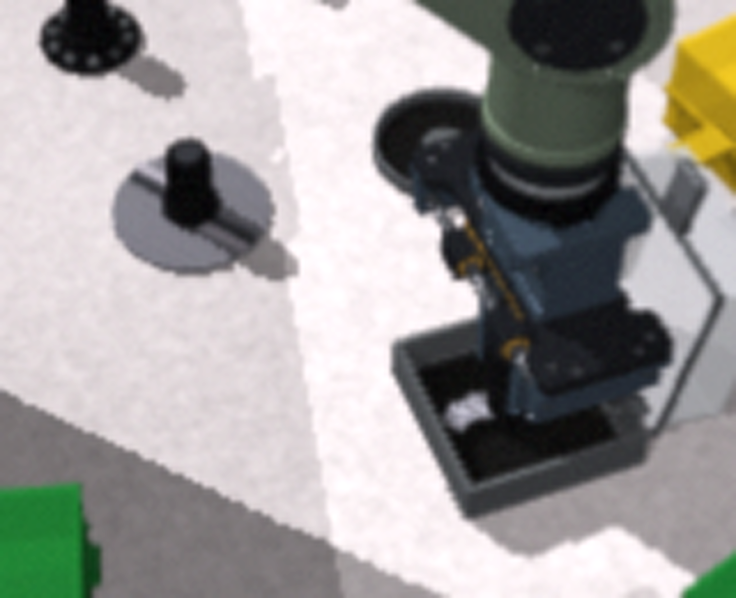

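The blade is inside the case with clearance. I'll lower it the last few mm.

>>> move_arm:
  moves:
    - [[0.1,0,0.1],0,-0.6]
    - [[0.2,0,0.1],0,-0.6]
    - [[0.25,0,0.1],0,-0.6]
    - [[0.3,0,0.1],0,-0.6]
    - [[0.3,0,0.1],0,-0.6]

```text
time_s: 11.75
ee_pos: [547.6, -323.3, 111.6]
ee_rot: [-19.5, 89.9, -25.4]
force: [-0.4, 0.3, 6.5]
gripper_width: 31.6
```

>>> move_arm:
  moves:
    - [[0,0,0],0,-0.1]
    - [[0,0,0],0,0.1]
    - [[0,0,0],0,0.2]
    - [[0,0,0],0,0.2]
    - [[-1.5,0,0],0,0.2]
    - [[-5,0,0],0,0.2]
    - [[-10,0,0],0,0.2]
    - [[-15,0,0],0,0.2]
    - [[-15,0,-4],0,0.2]
    - [[-15,0,-10],0,0.2]
    - [[-15,0,-10],0,0.2]

```text
time_s: 13.12
ee_pos: [443.9, -311.7, 261.1]
ee_rot: [157.4, 89.9, 151.4]
force: [0.8, -0.9, -0.0]
gripper_width: 54.9
```

Run:
```python
from h import *
go((635.9,-333.5,174.3,84))
for n,o in (("side",(300,180)),("top",(330,120))):
    a=viewer.grab_frame(n)[o[1]:o[1]+110,o[0]:o[0]+130,::-1]
    cv2.imwrite(f"pics/p7{n}.png",cv2.convertScaleAbs(cv2.resize(a,None,fx=5,fy=5,interpolation=cv2.INTER_CUBIC),alpha=1.2))
```

```text
t 13.12 tcp [ 443.9 -311.7  261.1] jaw 84.0 down [-0.002  0.001 -1.   ] w 54.9 F [ 0.8 -0.9 -0. ]
(635.9, -333.5, 174.3, 84) -> [2.63, -0.16, 19.33] turn -0.0
```

View pics/p7side.png

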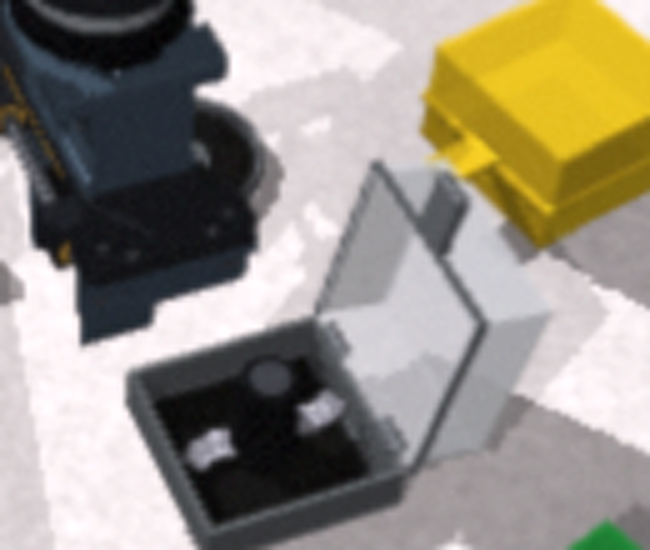

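Blade stands in the middle of the case and the guard is still open. Now I'll regrip the tab.

>>> move_arm:
  moves:
    - [[-4,-0.2,6],0,0.2]
    - [[-4,-0.2,12],0,0.2]
    - [[-4,-0.2,18],0,0.2]
    - [[-4,-0.2,19.3],0,0.2]
    - [[-4,-0.2,19.3],0,0.2]
    - [[-1,-0.2,19.3],0,0.2]
    - [[1.5,-0.2,19.3],0,0.2]
    - [[2.6,-0.2,19.3],0,0.2]
    - [[2.6,-0.2,19.3],0,0.2]
    - [[2.6,-0.2,19.3],0,-0.6]
    - [[2.6,-0.2,19.3],0,-0.6]
    - [[2.6,-0.2,19.3],0,-0.6]
    - [[2.6,-0.2,19.3],0,-0.6]
    - [[2.6,-0.2,19.3],0,-0.6]
  force: 12

```text
time_s: 14.98
ee_pos: [639.7, -335.0, 234.8]
ee_rot: [-31.1, 89.9, -37.0]
force: [0.1, -0.3, 2.5]
gripper_width: 23.6
```

Run:
```python
from h import *
go()
p,R,s=tool()
r=np.hypot(141,5); a0=np.arctan2(5,141)
h=(548+57*np.cos(.1045),-324-57*np.sin(.1045)) ; yaw=np.radians(-5.99)
x=(p[0]-h[0])*np.cos(yaw)+(p[1]-h[1])*np.sin(yaw); print("case-x rel hinge",x, "angle est",np.arccos(-x/r)-a0)
th0=np.arccos(-x/r)-a0
for th in np.arange(1.7,-.06,-.1):
    f=lambda t:np.array([-r*np.cos(t+a0),r*np.sin(t+a0)])
    d=f(th)-f(th0)
    w=np.array([d[0]*np.cos(yaw),d[0]*np.sin(yaw),d[1]])
    print(round(th,2),(R.T@w/10).round(2).tolist())
```

```text
t 14.97 tcp [ 639.7 -335.   234.8] jaw 84.1 down [ 0.001 -0.001 -1.   ] w 23.6 F [ 0.1 -0.3  2.5]
case-x rel hinge 35.347146218394684 angle est 1.7885794221180824
1.7 [-0.26, 0.0, -1.22]
1.6 [-0.42, 0.0, -2.62]
1.5 [-0.44, 0.01, -4.03]
1.4 [-0.33, 0.01, -5.44]
1.3 [-0.07, 0.01, -6.82]
1.2 [0.33, 0.01, -8.18]
1.1 [0.86, 0.02, -9.49]
1.0 [1.51, 0.02, -10.73]
0.9 [2.29, 0.02, -11.91]
0.8 [3.18, 0.02, -13.0]
0.7 [4.18, 0.03, -14.0]
0.6 [5.27, 0.03, -14.89]
0.5 [6.45, 0.03, -15.67]
0.4 [7.69, 0.03, -16.33]
0.3 [9.0, 0.03, -16.87]
0.2 [10.35, 0.03, -17.26]
0.1 [11.74, 0.04, -17.52]
-0.0 [13.14, 0.04, -17.65]
```

>>> move_arm:
  moves:
    - [[-0.2,0,-1.2],0,-0.6]
    - [[-0.4,0,-2.6],0,-0.6]
    - [[-0.4,0,-4],0,-0.6]
    - [[-0.3,0,-5.4],0,-0.6]
    - [[-0.1,0,-6.8],0,-0.6]
    - [[0.3,0,-8.2],0,-0.6]
    - [[0.9,0,-9.5],0,-0.6]
    - [[1.5,0,-10.7],0,-0.6]
    - [[2.3,0,-11.9],0,-0.6]
    - [[3.2,0,-13],0,-0.6]
    - [[4.2,0,-14],0,-0.6]
    - [[5.3,0,-14.9],0,-0.6]
    - [[6.5,0,-15.7],0,-0.6]
    - [[7.7,0,-16.3],0,-0.6]
    - [[9,0,-16.9],0,-0.6]
    - [[9,0,-16.9],0,-0.6]

```text
time_s: 16.98
ee_pos: [471.0, -316.6, 142.4]
ee_rot: [116.7, 89.9, 110.8]
force: [2.9, 4.7, -2.0]
gripper_width: 23.9
```

Run:
```python
from h import *
go()
a=viewer.grab_frame("side")[180:290,290:420,::-1]
f=lambda x:cv2.convertScaleAbs(cv2.resize(x,None,fx=5,fy=5,interpolation=cv2.INTER_CUBIC),alpha=1.3)
cv2.imwrite("pics/p8.png",f(a))
```

```text
t 16.98 tcp [ 471.  -316.6  142.4] jaw 84.1 down [-0.001  0.002 -1.   ] w 23.9 F [ 2.9  4.7 -2. ]
```

View pics/p8.png

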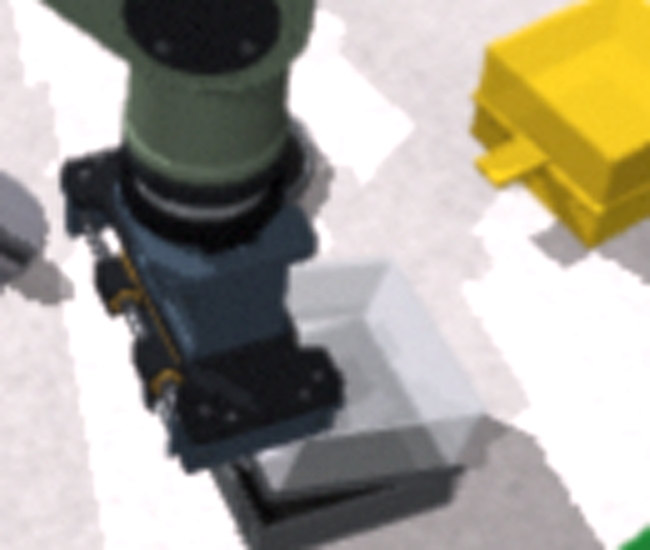

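>>> move_arm:
  moves:
    - [[0.7,-0.1,-0.2],0,-0.6]
    - [[1.3,-0.1,-0.4],0,-0.6]
    - [[2,-0.1,-0.5],0,-0.6]
    - [[2.7,-0.1,-0.6],0,-0.6]
    - [[3.4,-0.1,-0.7],0,-0.6]
    - [[3.7,-0.1,-0.7],0,-0.6]
    - [[3.7,-0.1,-0.7],0,-0.6]

```text
time_s: 17.9
ee_pos: [463.9, -316.0, 105.8]
ee_rot: [118.0, 89.8, 112.1]
force: [3.1, 7.7, -0.8]
gripper_width: 23.7
```

>>> move_arm:
  moves:
    - [[0.3,0,0],0,-0.6]
    - [[0.5,0,0],0,-0.6]
    - [[0.5,0,0],0,-0.6]

```text
time_s: 18.27
ee_pos: [464.1, -316.0, 102.9]
ee_rot: [105.0, 89.8, 99.0]
force: [0.7, 8.9, 11.6]
gripper_width: 23.6
```

Force rises at the expected closed height. Release, lift, and look.

>>> move_arm:
  moves:
    - [[0,0,0],0,-0.1]
    - [[0,0,0],0,0.2]
    - [[0,0,0],0,0.2]
    - [[0,0,0],0,0.2]
    - [[-4,0,0],0,0.2]
    - [[-10,0,0],0,0.2]
    - [[-14,0,-4],0,0.2]
    - [[-14,10,-4],0,0.3]
    - [[-14,16,-4],0,0.3]
    - [[-14,22,-4],0,0.3]
    - [[-14,22,-4],0,0.3]

```text
time_s: 19.65
ee_pos: [446.8, -92.4, 242.3]
ee_rot: [50.6, 90.0, 44.9]
force: [-0.2, -1.4, -0.4]
gripper_width: 59.1
```

```bash
python3 - <<'E'
from h import *
go((438.5,-88.5,120,84),(438.5,-88.5,44,84))
for n,o in (("side",(300,200)),("top",(340,140))):
    a=viewer.grab_frame(n)[o[1]:o[1]+100,o[0]:o[0]+110,::-1]
    cv2.imwrite(f"pics/p9{n}.png",cv2.convertScaleAbs(cv2.resize(a,None,fx=5,fy=5,interpolation=cv2.INTER_CUBIC),alpha=1.4))
E
python3 -c "
import cv2,numpy as np
cv2.imwrite('pics/p9.png',cv2.resize(np.hstack([cv2.imread('pics/p9side.png'),cv2.imread('pics/p9top.png')]),(792,360)))"
```

```text
t 19.65 tcp [446.8 -92.4 242.3] jaw 84.2 down [ 0.  0. -1.] w 59.1 F [-0.2 -1.4 -0.4]
(438.5, -88.5, 120, 84) -> [6.23, 0.3, -0.87] turn 0.004
(438.5, -88.5, 44, 84) -> [13.83, 0.3, -0.87] turn 0.004
```

View pics/p9.png

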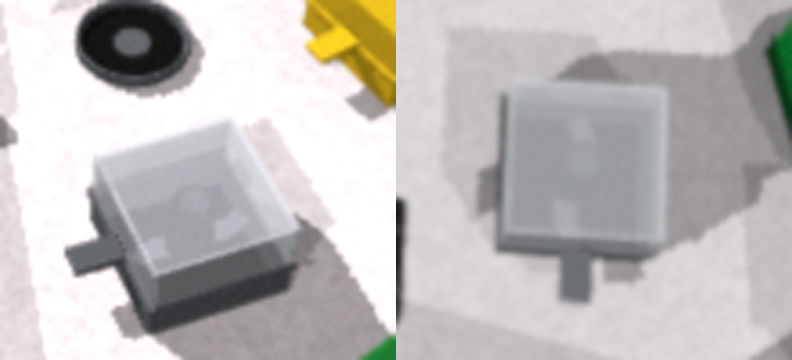

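>>> move_arm:
  moves:
    - [[6,0.3,-0.9],0,0.3]
    - [[6,0.3,-0.9],0,0.3]
    - [[10,0.3,-0.9],0,0.3]
    - [[12.5,0.3,-0.9],0,0.3]
    - [[13.8,0.3,-0.9],0,0.3]
    - [[13.8,0.3,-0.9],0,0.3]
    - [[13.8,0.3,-0.9],0,-0.7]
    - [[13.8,0.3,-0.9],0,-0.7]
    - [[13.8,0.3,-0.9],0,-0.7]
    - [[13.8,0.3,-0.9],0,-0.7]
    - [[13.8,0.3,-0.9],0,-0.7]
  force: 18

```text
time_s: 21.12
ee_pos: [438.8, -90.7, 104.7]
ee_rot: [20.1, 89.9, 14.2]
force: [-0.6, 1.3, 5.4]
gripper_width: 27.5
```

Run:
```python
from h import *
go((552,310.5,164,84))
```

```text
t 21.12 tcp [438.8 -90.7 104.7] jaw 84.1 down [ 0.001  0.    -1.   ] w 27.5 F [-0.6  1.3  5.4]
(552, 310.5, 164, 84) -> [-11.91, 41.07, 7.15] turn 0.002
```

>>> move_arm:
  moves:
    - [[-2,0,0],0,-0.7]
    - [[-7,0,0],0,-0.7]
    - [[-12,0,0],0,-0.7]
    - [[-12,6,1],0,-0.7]
    - [[-12,12,2],0,-0.7]
    - [[-12,18,3],0,-0.7]
    - [[-12,24,4.2],0,-0.7]
    - [[-12,30,5.2],0,-0.7]
    - [[-12,36,6.3],0,-0.7]
    - [[-12,41.1,7.2],0,-0.7]
    - [[-12,41.1,7.2],0,-0.7]
    - [[-12,41.1,7.2],0,-0.7]
    - [[-7,41.1,7.2],0,-0.7]
    - [[-4,41.1,7.2],0,-0.7]
    - [[-4,41.1,7.2],0,-0.7]

```text
time_s: 23.0
ee_pos: [550.7, 308.2, 141.9]
ee_rot: [-143.3, 89.6, -149.3]
force: [-0.5, -0.4, -2.1]
gripper_width: 27.4
```

Run:
```python
from h import *
go((552,310.5,48.7,None))
for n,o in (("side",(190,90)),("top",(110,120))):
    a=viewer.grab_frame(n)[o[1]:o[1]+110,o[0]:o[0]+130,::-1]
    cv2.imwrite(f"pics/p10{n}.png",cv2.convertScaleAbs(cv2.resize(a,None,fx=5,fy=5,interpolation=cv2.INTER_CUBIC),alpha=1.2))
```

```text
t 23.0 tcp [550.7 308.2 141.9] jaw 84.0 down [-0.006 -0.003 -1.   ] w 27.4 F [-0.5 -0.4 -2.1]
(552, 310.5, 48.7, None) -> [3.32, 0.25, 0.12] turn 0
```

View pics/p10side.png

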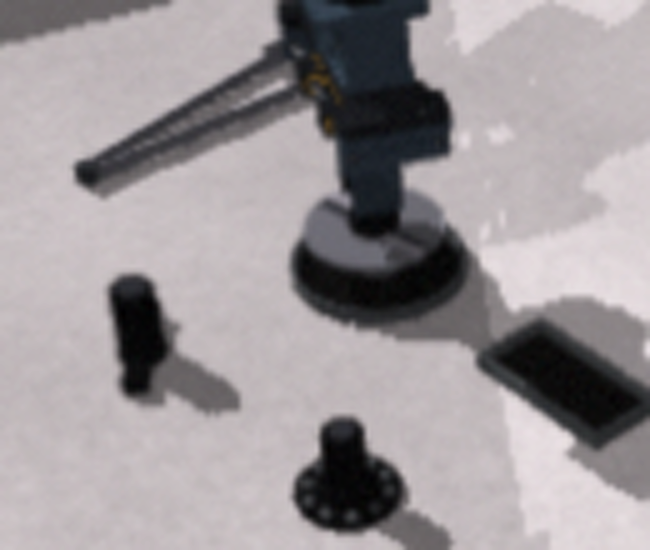

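View pics/p10top.png

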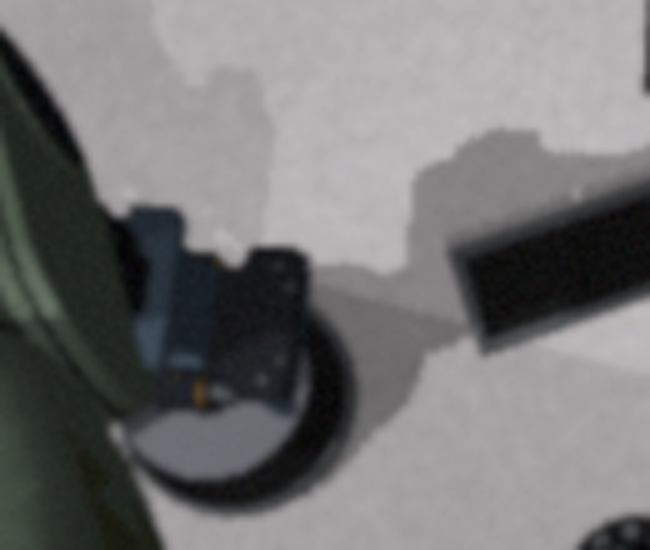

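Disc hangs over the dish, well centred. Lower.

>>> move_arm:
  moves:
    - [[1.5,0.2,0.1],0,-0.7]
    - [[2.6,0.2,0.1],0,-0.7]
    - [[3,0.2,0.1],0,-0.7]
    - [[3.1,0.2,0.1],0,-0.7]
    - [[3.2,0.2,0.1],0,-0.7]
    - [[3.3,0.2,0.1],0,-0.7]
    - [[3.3,0.2,0.1],0,-0.7]

```text
time_s: 23.98
ee_pos: [553.6, 312.6, 111.4]
ee_rot: [48.7, 90.0, 42.8]
force: [-0.1, -1.1, -1.8]
gripper_width: 27.2
```

>>> move_arm:
  moves:
    - [[0.1,-0.1,-0.1],0,-0.7]
    - [[0.2,-0.1,-0.1],0,-0.7]
    - [[0.2,-0.1,-0.1],0,-0.7]

```text
time_s: 24.35
ee_pos: [552.4, 311.6, 109.2]
ee_rot: [-174.3, 90.0, 179.8]
force: [0.1, 0.5, -1.7]
gripper_width: 27.5
```

Run:
```python
from h import *
import time
go((552,310.5,48.7,None))
viewer.grab_frame("top"); go()
viewer.grab_frame("top"); go()
```

```text
t 24.35 tcp [552.4 311.6 109.2] jaw 84.1 down [-0.  0. -1.] w 27.5 F [ 0.1  0.5 -1.7]
(552, 310.5, 48.7, None) -> [0.05, -0.11, -0.03] turn 0
t 24.4 tcp [552.4 311.6 109.2] jaw 84.1 down [-0.  0. -1.] w 27.6 F [-0.1  0.7 -1.1]
t 24.45 tcp [552.5 311.7 109.3] jaw 84.1 down [ 0.  0. -1.] w 27.1 F [-0.4  0.  -1.9]
```

>>> move_arm:
  moves:
    - [[0.1,0,0],0,-0.7]
    - [[0.1,0,0],0,-0.7]

```text
time_s: 24.7
ee_pos: [552.5, 311.7, 108.7]
ee_rot: [38.2, 90.0, 32.3]
force: [-1.4, -0.6, 2.3]
gripper_width: 27.2
```

>>> move_arm:
  moves:
    - [[0,0,0],0,-0.2]
    - [[0,0,0],0,0.2]
    - [[0,0,0],0,0.3]
    - [[0,0,0],0,0.3]
    - [[-2,0,0],0,0.3]
    - [[-7,0,0],0,0.3]
    - [[-12,0,0],0,0.3]
    - [[-12,-6,-3],0,0.3]
    - [[-12,-12,-6],0,0.3]
    - [[-12,-18,-9],0,0.3]
    - [[-12,-20,-13],0,0.3]
    - [[-12,-20,-13],0,0.3]

```text
time_s: 26.2
ee_pos: [398.8, 124.1, 227.9]
ee_rot: [-158.2, 89.8, -164.2]
force: [0.5, 0.5, 0.9]
gripper_width: 59.0
```

Run:
```python
from h import *
go((440.6,93.5,44,84))
for n,o in (("side",(190,90)),("top",(110,150))):
    a=viewer.grab_frame(n)[o[1]:o[1]+110,o[0]:o[0]+130,::-1]
    cv2.imwrite(f"pics/p11{n}.png",cv2.convertScaleAbs(cv2.resize(a,None,fx=5,fy=5,interpolation=cv2.INTER_CUBIC),alpha=1.2))
```

```text
t 26.2 tcp [398.8 124.1 227.9] jaw 84.0 down [-0.003 -0.001 -1.   ] w 59.0 F [0.5 0.5 0.9]
(440.6, 93.5, 44, 84) -> [12.38, -2.59, 4.52] turn 0.0
```

View pics/p11side.png

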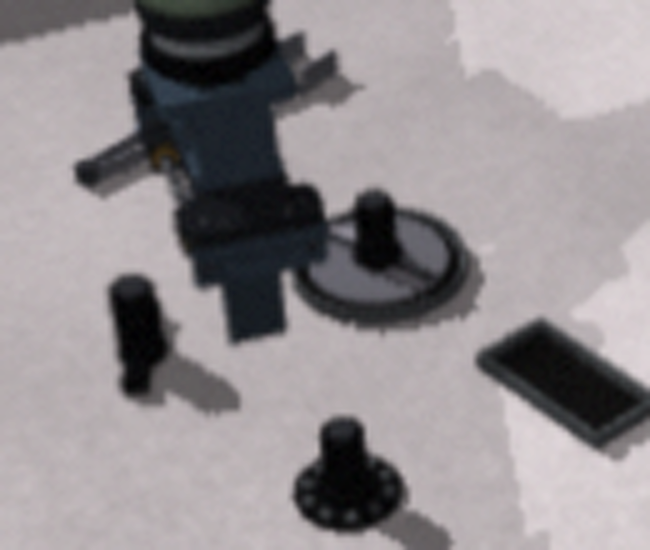

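View pics/p11top.png

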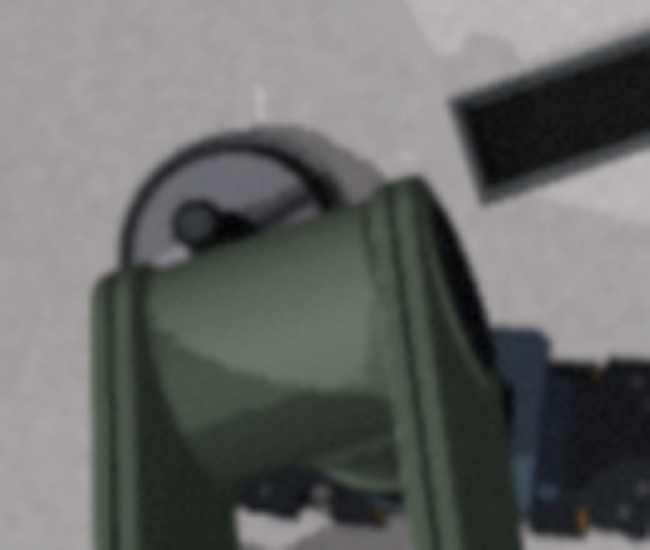

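Slicing disc lies flat inside the dish rim. Next the whipping disc.

>>> move_arm:
  moves:
    - [[0,-2.6,4.5],0,0.3]
    - [[3,-2.6,4.5],0,0.3]
    - [[7,-2.6,4.5],0,0.3]
    - [[10,-2.6,4.5],0,0.3]
    - [[12.4,-2.6,4.5],0,0.3]
    - [[12.4,-2.6,4.5],0,0.3]
    - [[12.4,-2.6,4.5],0,0.3]

```text
time_s: 27.18
ee_pos: [446.1, 96.1, 104.8]
ee_rot: [19.6, 89.9, 13.7]
force: [0.2, 0.1, 0.0]
gripper_width: 59.4
```

>>> move_arm:
  moves:
    - [[0,0,0],0,-0.7]
    - [[0,0,0],0,-0.7]
    - [[0,0,0],0,-0.7]
    - [[0,0,0],0,-0.7]
    - [[0,0,0],0,-0.7]
  force: 15

```text
time_s: 27.8
ee_pos: [444.8, 95.5, 104.6]
ee_rot: [15.7, 90.0, 9.8]
force: [-0.8, -1.6, 5.1]
gripper_width: 27.7
```

Run:
```python
from h import *
go((616,-112,50,84))
```

```text
t 27.8 tcp [444.8  95.5 104.6] jaw 84.1 down [ 0.001  0.    -1.   ] w 27.7 F [-0.8 -1.6  5.1]
(616, -112, 50, 84) -> [-0.53, -18.89, 19.16] turn 0.002
```

>>> move_arm:
  moves:
    - [[-3,0,0],0,-0.7]
    - [[-8,0,0],0,-0.7]
    - [[-8,-5,4],0,-0.7]
    - [[-8,-9,8],0,-0.7]
    - [[-8,-13,12],0,-0.7]
    - [[-8,-17,16],0,-0.7]
    - [[-8,-18.9,19.5],0,-0.7]
    - [[-8,-18.9,19.5],0,-0.7]
    - [[-8,-18.9,19.5],0,-0.7]
    - [[-4,-18.9,19.5],0,-0.7]
    - [[-4,-18.9,19.5],0,-0.7]

```text
time_s: 29.18
ee_pos: [616.4, -111.0, 141.7]
ee_rot: [172.6, 89.5, 166.8]
force: [-0.2, -0.4, -0.1]
gripper_width: 27.5
```

Run:
```python
from h import *
go((619,-112,48.6,84))
ims=[]
for n,o in (("side",(290,150)),("top",(260,120))):
    a=viewer.grab_frame(n)[o[1]:o[1]+100,o[0]:o[0]+100,::-1]
    ims.append(cv2.convertScaleAbs(cv2.resize(a,None,fx=4,fy=4,interpolation=cv2.INTER_CUBIC),alpha=1.2))
cv2.imwrite("pics/p12.png",np.hstack(ims))
```

```text
t 29.18 tcp [ 616.4 -111.   141.7] jaw 84.2 down [-0.008  0.002 -1.   ] w 27.5 F [-0.2 -0.4 -0.1]
(619, -112, 48.6, 84) -> [3.31, -0.07, 0.29] turn 0.003
```

View pics/p12.png

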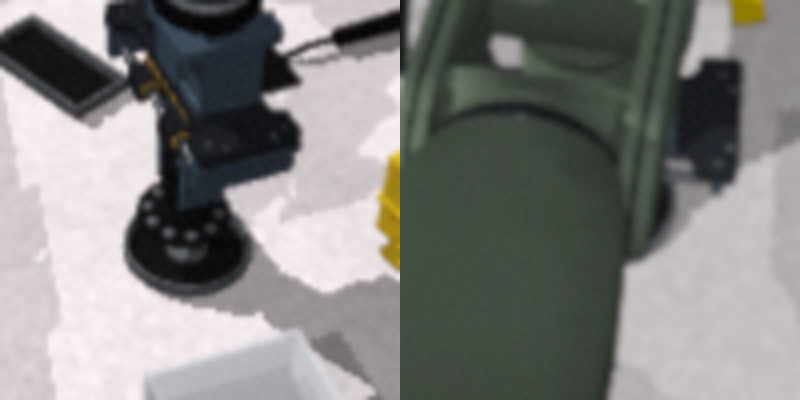

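Run:
```python
import cv2
im=cv2.imread("pics/p12.png")[160:300,100:270]
cv2.imwrite("pics/p12b.png",cv2.convertScaleAbs(cv2.resize(im,None,fx=4,fy=4,interpolation=cv2.INTER_CUBIC),alpha=2))
```

```text
(no output)
```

View pics/p12b.png

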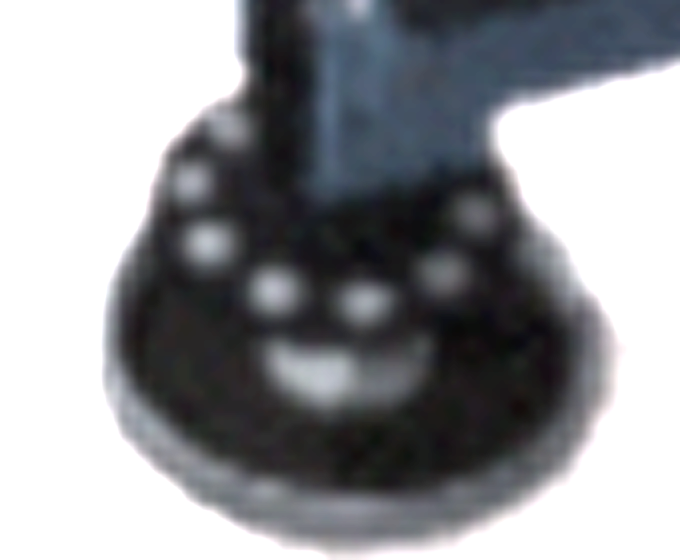

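Run:
```python
from h import *
print(onz("side",335.8-.4,202.2-.4,42))
```

```text
[ 612.95588404 -107.30228976]
```

>>> move_arm:
  moves:
    - [[1.5,-0.2,0.2],0,-0.7]
    - [[2.8,-0.2,0.2],0,-0.7]
    - [[3.1,-0.2,0.2],0,-0.7]
    - [[3.3,-0.2,0.2],0,-0.7]
    - [[3.3,-0.2,0.2],0,-0.7]
    - [[3.3,-0.2,0.2],0,-0.7]

```text
time_s: 30.02
ee_pos: [621.3, -114.7, 111.6]
ee_rot: [2.7, 90.0, -3.2]
force: [0.2, 0.2, -0.3]
gripper_width: 27.5
```

>>> move_arm:
  moves:
    - [[0.1,0.2,-0.1],0,-0.7]
    - [[0.2,0.2,-0.1],0,-0.7]
    - [[0.2,0.2,-0.1],0,-0.7]
    - [[0.3,0.2,-0.1],0,-0.7]
    - [[0.3,0.2,-0.1],0,-0.7]

```text
time_s: 30.65
ee_pos: [620.4, -112.6, 108.6]
ee_rot: [14.7, 90.0, 8.8]
force: [-1.4, -0.0, 4.9]
gripper_width: 27.1
```

Contact at the expected height. Release, back off towards the dough blade.

>>> move_arm:
  moves:
    - [[0,0,0],0,-0.2]
    - [[0,0,0],0,0.2]
    - [[0,0,0],0,0.3]
    - [[0,0,0],0,0.3]
    - [[-2,0,0],0,0.3]
    - [[-7,0,0],0,0.3]
    - [[-12,0,0],0,0.3]
    - [[-12,6,-5],0,0.3]
    - [[-12,12,-10],0,0.3]
    - [[-12,18,-15],0,0.3]
    - [[-12,24,-20],0,0.3]
    - [[-12,30,-25],0,0.3]
    - [[-12,34,-28],0,0.3]
    - [[-12,34,-28],0,0.3]
    - [[-12,34,-28],0,0.3]

```text
time_s: 32.52
ee_pos: [374.5, 257.0, 228.4]
ee_rot: [106.5, 90.0, 101.0]
force: [-0.7, -0.1, 0.4]
gripper_width: 59.6
```

Run:
```python
from h import *
go((365,291.5,110,67),(365,291.5,48,67))
ims=[]
for n,o in (("side",(290,150)),("top",(260,120))):
    a=viewer.grab_frame(n)[o[1]:o[1]+100,o[0]:o[0]+100,::-1]
    ims.append(cv2.convertScaleAbs(cv2.resize(a,None,fx=4,fy=4,interpolation=cv2.INTER_CUBIC),alpha=1.2))
cv2.imwrite("pics/p13.png",np.hstack(ims))
```

```text
t 32.52 tcp [374.5 257.  228.4] jaw 84.5 down [-0.     0.001 -1.   ] w 59.6 F [-0.7 -0.1  0.4]
(365, 291.5, 110, 67) -> [5.85, 3.34, -1.27] turn 0.305
(365, 291.5, 48, 67) -> [12.05, 3.33, -1.27] turn 0.305
```

View pics/p13.png

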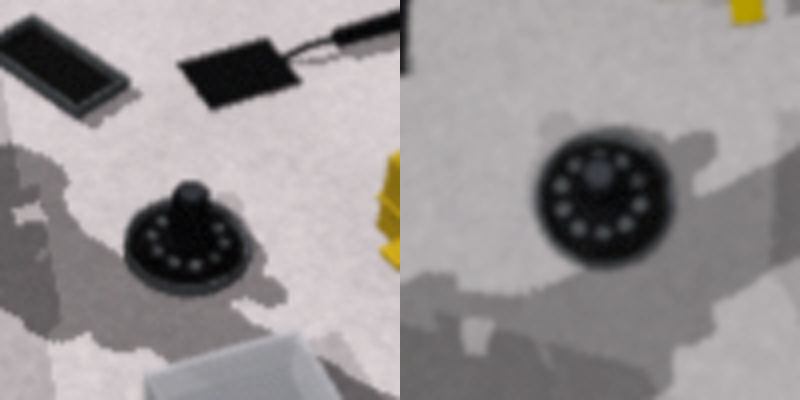

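Whipping disc sits flat and centred in the small dish. Now the dough blade.

>>> move_arm:
  moves:
    - [[3,3.3,-1.3],0.15,0.3]
    - [[5,3.3,-1.3],0.3,0.3]
    - [[5,3.3,-1.3],0.305,0.3]
    - [[9,3.3,-1.3],0.305,0.3]
    - [[11,3.3,-1.3],0.305,0.3]
    - [[12,3.3,-1.3],0.305,0.3]
    - [[12,3.3,-1.3],0.305,0.3]
    - [[12,3.3,-1.3],0.305,0.3]

```text
time_s: 33.62
ee_pos: [367.9, 288.7, 109.2]
ee_rot: [59.6, 89.9, 36.3]
force: [-0.4, 0.3, 0.8]
gripper_width: 59.2
```

>>> move_arm:
  moves:
    - [[0,0,0],0,-0.6]
    - [[0,0,0],0,-0.6]
    - [[0,0,0],0,-0.6]
    - [[0,0,0],0,-0.6]
    - [[0,0,0],0,-0.6]
  force: 15

```text
time_s: 34.25
ee_pos: [367.2, 288.7, 108.5]
ee_rot: [72.3, 90.0, 48.9]
force: [-0.8, 0.5, 3.8]
gripper_width: 31.6
```

Run:
```python
from h import *
go((616,123,50,None))
```

```text
t 34.25 tcp [367.2 288.7 108.5] jaw 66.6 down [ 0.  0. -1.] w 31.6 F [-0.8  0.5  3.8]
(616, 123, 50, None) -> [-0.15, -5.34, 29.41] turn 0
```

>>> move_arm:
  moves:
    - [[-3,0,0],0,-0.6]
    - [[-8,0,0],0,-0.6]
    - [[-8,-1,5],-0.1,-0.6]
    - [[-8,-2,10],-0.25,-0.6]
    - [[-8,-3,15],-0.4,-0.6]
    - [[-8,-4,20],-0.55,-0.6]
    - [[-8,-5,26],-0.7,-0.6]
    - [[-8,-5.3,29.4],-0.7,-0.6]
    - [[-8,-5.3,29.4],-0.7,-0.6]
    - [[-8,-5.3,29.4],-0.7,-0.6]
    - [[-5,-5.3,29.4],-0.7,-0.6]
    - [[-4,-5.3,29.4],-0.7,-0.6]
    - [[-4,-5.3,29.4],-0.7,-0.6]
    - [[-4,-5.3,29.4],-0.7,-0.6]

```text
time_s: 36.0
ee_pos: [616.2, 123.7, 149.2]
ee_rot: [-3.2, 89.9, 13.6]
force: [0.8, -0.9, 0.4]
gripper_width: 31.3
```

Run:
```python
from h import *
go((616,123,52.5,107))
ims=[]
for n,o in (("side",(255,115)),("top",(180,130))):
    a=viewer.grab_frame(n)[o[1]:o[1]+80,o[0]:o[0]+80,::-1]
    ims.append(cv2.convertScaleAbs(cv2.resize(a,None,fx=5,fy=5,interpolation=cv2.INTER_CUBIC),alpha=1.4))
cv2.imwrite("pics/p14.png",np.hstack(ims))
```

```text
t 36.0 tcp [616.2 123.7 149.2] jaw 106.8 down [ 0.002  0.    -1.   ] w 31.3 F [ 0.8 -0.9  0.4]
(616, 123, 52.5, 107) -> [3.67, -0.06, -0.05] turn -0.004
```

View pics/p14.png

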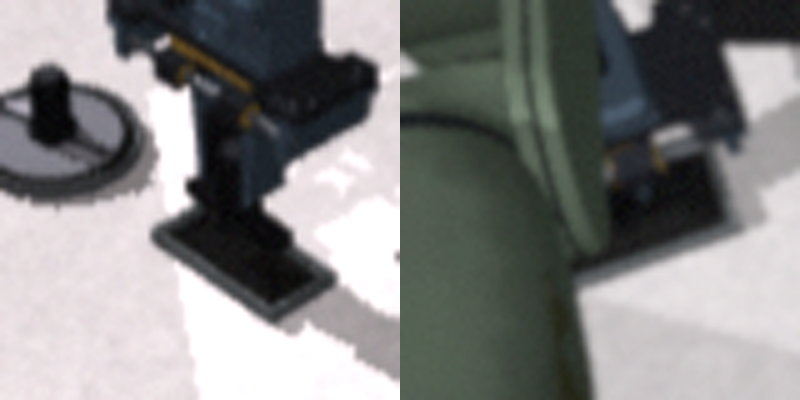

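Run:
```python
from h import *
S=cr(5,(255,115))
for u,v in((190,188),(290,240),(240,214)): print(onz("side",*S(u,v),50).round(1))
```

```text
[594.4 160.9]
[630.6  81. ]
[612.8 120.4]
```

>>> move_arm:
  moves:
    - [[1.5,0,0.3],0,-0.6]
    - [[2.8,0,0.3],0,-0.6]
    - [[3.3,0,0.3],0,-0.6]
    - [[3.4,0,0.3],0,-0.6]
    - [[3.5,0,0.3],0,-0.6]
    - [[3.5,0,0.3],0,-0.6]

```text
time_s: 36.85
ee_pos: [619.0, 124.2, 113.6]
ee_rot: [0.4, 90.0, 17.2]
force: [-0.8, 1.3, -0.9]
gripper_width: 31.8
```

>>> move_arm:
  moves:
    - [[0.1,0,0],0,-0.6]
    - [[0.1,0,0],0,-0.6]
    - [[0.15,0,0],0,-0.6]
    - [[0.15,0,0],0,-0.6]

```text
time_s: 37.35
ee_pos: [619.1, 124.2, 112.5]
ee_rot: [-4.8, 89.9, 11.9]
force: [-0.9, -0.6, 6.9]
gripper_width: 31.5
```

>>> move_arm:
  moves:
    - [[0,0,0],0,-0.2]
    - [[0,0,0],0,0.2]
    - [[0,0,0],0,0.3]
    - [[0,0,0],0,0.3]
    - [[-2,0,0],0,0.3]
    - [[-7,0,0],0,0.3]
    - [[-12,0,0],0,0.3]
    - [[-15,0,-6],0,0.3]
    - [[-15,4,-12],0,0.3]
    - [[-15,10,-18],0,0.3]
    - [[-15,16,-24],0,0.3]
    - [[-15,22,-28],0,0.3]
    - [[-15,28,-30],0,0.3]
    - [[-15,28,-30],0,0.3]
    - [[-15,28,-30],0,0.3]

```text
time_s: 39.22
ee_pos: [248.1, 307.9, 262.0]
ee_rot: [79.1, 89.9, 96.3]
force: [-0.0, 0.4, 0.2]
gripper_width: 59.3
```

Run:
```python
from h import *
go()
for n in("side","top"):
    a=viewer.grab_frame(n)[:,:,::-1]; a=a[100:310,190:470] if n=="side" else a[110:290,120:440]
    cv2.imwrite(f"pics/p15{n}.png",cv2.convertScaleAbs(cv2.resize(a,None,fx=2.5,fy=2.5,interpolation=cv2.INTER_CUBIC),alpha=1.3))
```

```text
t 39.23 tcp [248.1 307.9 262. ] jaw 107.2 down [-0.     0.001 -1.   ] w 59.3 F [-0.   0.4  0.2]
```

View pics/p15side.png

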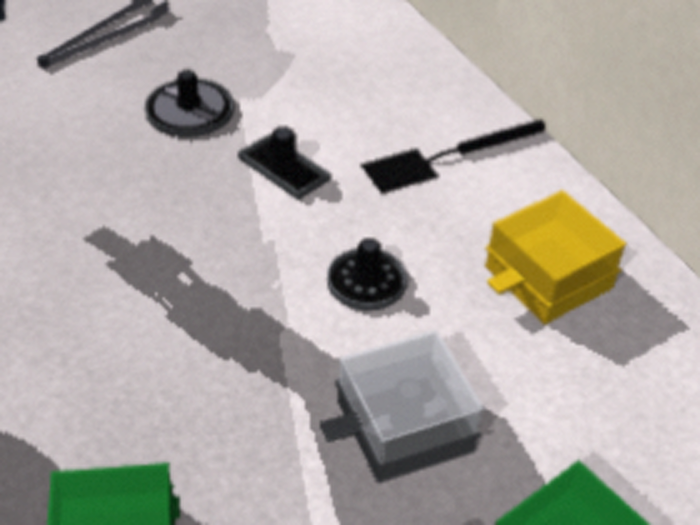

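View pics/p15top.png

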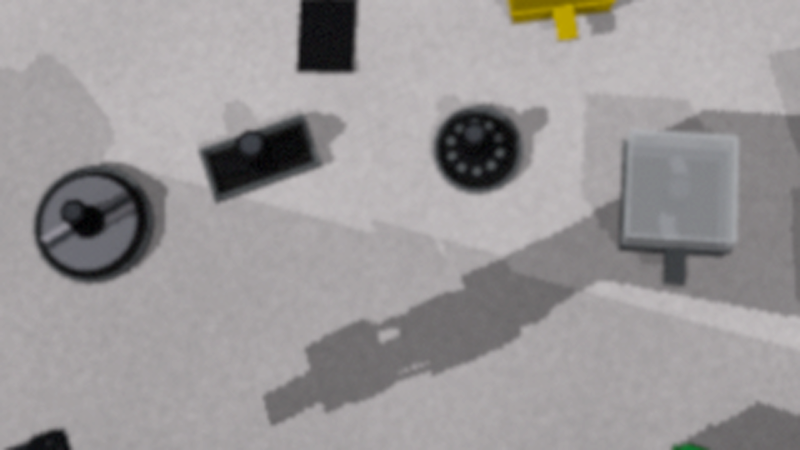

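All four are in their cradles. I'll check the guard angle and the trough more closely.

Run:
```python
from h import *
from casefit import pt
ims=[]
for n,o in (("top",(360,175)),("side",(310,240))):
    im=np.ascontiguousarray(viewer.grab_frame(n)[o[1]:o[1]+60,o[0]:o[0]+60,::-1]); s=6
    im=cv2.convertScaleAbs(cv2.resize(im,None,fx=s,fy=s,interpolation=cv2.INTER_CUBIC),alpha=1.6)
    for a,col in((0,(0,0,255)),(.06,(255,0,0))):
        q=proj(n,[pt((548,-323,np.radians(-6),a),c,1) for c in((-57,-12,36),(-97,-12,36),(-97,12,36),(-57,12,36))])
        cv2.polylines(im,[((q-np.array(o)+.5)*s).astype(np.int32)],False,col,1)
    ims.append(im)
a=viewer.grab_frame("side")[140:190,270:330,::-1]
cv2.imwrite("pics/p16.png",np.hstack(ims)); cv2.imwrite("pics/p17.png",cv2.convertScaleAbs(cv2.resize(a,None,fx=8,fy=8,interpolation=cv2.INTER_CUBIC),alpha=2.2))
```

```text
(no output)
```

View pics/p16.png

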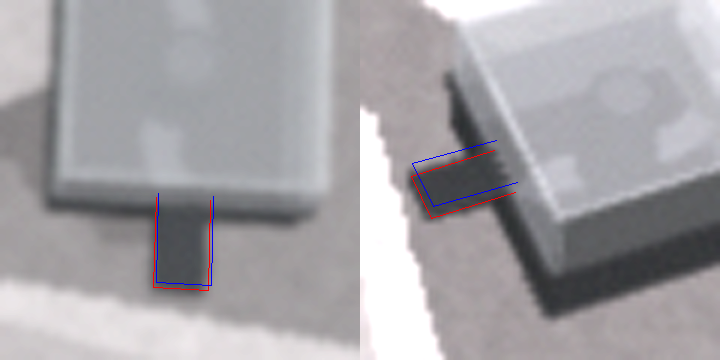

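View pics/p17.png

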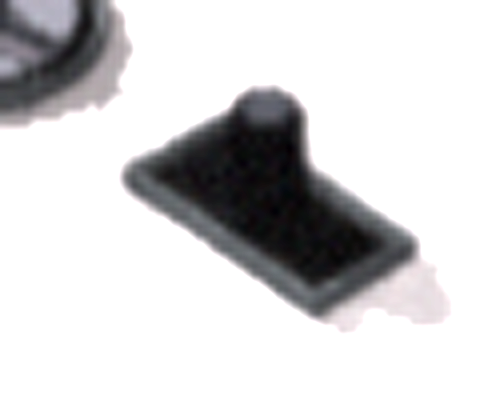

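The tab matches the closed (red) outline and the dough blade stands flat inside the trough, so I'll hand in.

```bash
python3 -c "
from workcell import env,status
print(env.job_done()); print(status.state()['time_s'])"
```

```text
the job is handed in; nothing more can be done
None
the job is handed in; nothing more can be done
```

All four attachments are in their cradles and the guard is closed over the chopping blade; the job was handed in at about 39 s. I worked in the order you gave:
- **Chopping blade:** I lifted the guard by its tab, set the blade in the case, then led the guard shut.
- **Slicing disc:** placed in the large dish.
- **Whipping disc:** placed in the small dish.
- **Dough blade:** turned about 40° and placed in the trough.

**Last checks:** Each part touched down gently, at the height expected for a cradle floor 4 mm up. Contact forces read 2 to 7 N. In the final pictures the discs lie inside their rims and the dough blade stands upright in the trough. The blade is visible under the guard, and the tab fits the closed outline rather than one opened 0.06 rad. The guard's closing force also rose to about 12 N at the closed height. The arm was well clear and touching nothing.

**Small disagreements:**
- The first fit of the case was about 2 mm off in y, which I corrected using the open rim and the tab.
- The whipping disc and dough blade were gripped 3 to 4 mm off centre, which I allowed for when placing them.
- The black dough blade's arms can't be told from the dark trough lining. Their alignment is from the known turn and the view just before lowering, which read the arms about 6° off the trough. That is still well within its width.

The arm never went near the container stack, but I took no final picture of it.

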